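# Set up the purge stand: stack frames, aim the screw-on elbow, press the treadle

## Robot

A 7-joint arm with a two-finger parallel gripper is mounted at the origin on a cart in front of the work surface, level with it; the furniture and walls round the work are solid. World frame = base frame: x ahead of the robot, y to its left, z up, the work surface at z = 0. Lengths are in mm, angles in rad, forces in N, time in s.
With the tool pointing down it reaches from about 400 to 850 mm from the base axis. Payload 6.9 kg.
Tool frame: the origin (TCP) lies on the front face of the gripper's body, between the roots of the fingers; the fingertips stand 73 mm ahead of it and the grasp point (between the pads) lies 54 mm ahead of it (ctrl.nose_length is the distance from the TCP to the fingertips, in mm); z points along the fingers, y is the line along which they close (so a half turn about z gives the same grasp; the last joint's range is limited). The gripper opens to 85 mm and grips with 20 to 120 N. Pads are 22 mm wide; open, the fingers measure 114 mm over their backs; the gripper's body (76 mm by 85 mm) begins 54 mm behind the grasp point. The pads swing forward as they close: fully open they stand 13 mm farther back than shut.
Start: joints at [1.298, 0.507, -0.238, 1.5, 0.126, 1.149, -0.155], TCP at [231.099, -580.696, 303.875] pointing down, gripper open.
Joint ranges: [-3.08, 3.08], [-0.24, 2.05], [-1.43, 1.35], [0, 2.5], [-1.52, 4.66], [0.17, 1.96], [-2.89, 2.89]. Speed limits (rad/s): [2.39, 2.39, 3.14, 3.14, 3.14, 3.14, 3.14].

## Interface

Orientations are given as a unit quaternion [x, y, z, w].
In Python, from bench import readout, camera, calibration, ctrl gives the robot as it stands.
- The arm moves only by the shell command python3 -m inch 'ROWS' [OPENING] [FORCE]. ROWS is JSON, a list of rows, each a list of 4 numbers: the shift along the world's x, y, z in units of 300 mm (1.0 is 300 mm), then the turn about the world's z in units of 180 degrees (1.0 is 180 degrees). In form: [[x, y, z, roll], ...]. A call has exactly 8 rows; each row is the pose to reach, as a shift and turn from the pose commanded when the call began, turning the shorter way round; what a row does not reach only later rows make up. A row lasts 1/8 s, in which the tool goes at most 62.5 mm and 10.7 degrees, less where a joint would pass 70% of its speed; a pose out of reach is approached as far as the arm can. A call with a number of a shift or a turn outside -1 to 1 is refused whole. A call with a gripper value outside its range is refused whole. OPENING is the opening in per cent of the stroke, from 0 (shut) to 100 (fully open), set as the call begins (- or left out, the last holds). The fingers move at their own pace and stop on an object; FORCE is the grip in N (left out, the last holds). Time passes only in rows, so rows that repeat a pose let the fingers close, or fill a call up. It gives the time, the measured TCP pose, the force, the opening and the grip force at its end, in the units of the state.
- readout.get_obs(): the state, without advancing time (a new reading comes with each control period).
- camera(name): name is "scene" or "top" or "wrist"; returns the picture (480x640x3 uint8, red, green, blue); there is no depth.
- calibration(name): a dict with "fx", "fy", "cx", "cy" (pixels), "R" (3x3) and "t" (3): a world point X has camera coordinates R X + t; the wrist camera has in their place "mount" (4x4, takes a point from camera to tool coordinates, whose origin is the TCP and whose axes are the flange's). Camera axes: x right, y down, z forward; pixel columns grow to the right and rows downward; lengths in mm; the calibration is good to about 2 mm. A picture is of the moment at which its call begins: read the wrist's pose just before it. calibration takes no time and is no camera call.
- ctrl.sign_off(): hands the job in; it is judged then, once.
The state is a dict: "time_s": time; "joint_pos": joint angles; "joint_vel": joint speeds; "joint_torque": joint torques, N m; "ee_pos": TCP position; "orientation": TCP orientation; "ft_force": force on the tool from outside, world axes, zero at the start; "wrist_torque": the same for the moment, N m; "opening": finger opening in mm; "grip_force": force on a finger pad.
Only numpy, scipy, OpenCV 4.12 (cv2) and the standard library are available. Lean on these libraries where they do the work, as an engineer would, in place of code of your own. Each camera call takes 0.05 s, during which the arm holds its last target. There are 200 camera calls.

## Task

Set up the drying stand: stack every sample frame on the grey stand, the corner posts fully home in the corner seats below, and fit the brass elbow on the threaded stub, screwing it down clockwise until its skirt hides the red band and stopping where its outlet points at the yellow mark. When all that is done, press the red treadle down to its stop, hold it there for two seconds and let it come up again. Leave the slide box and the two bottles alone.

Things in the scene. Friction and masses are not known exactly. Their poses are not given: they have to be found in the camera images.
- frame_a_mid (a point): Loose stacking frame with blue handle bar, 97 mm (its x) x 85 (y) x 62 high, 0.25 kg; may be absent. The point is its centre, 31 mm above the feet. Handle bar along its x: 64 long, 10 wide, from 36 to 46 mm above the feet, free over a floor plate whose top is 14 mm above the feet. z up; fits either way round.
- frame_a: The same blue frame, point at the centre of its underside. Round posts 12 mm thick with rounded feet at x +-38, y +-32 mm. Atop each post, 52 mm above the feet, a flat seat with an open corner angle rising 10 mm on its outer sides (1.5 mm clearance round a post).
- frame_b_mid (a point): Loose stacking frame with green handle bar, 97 mm (its x) x 85 (y) x 62 high, 0.25 kg; may be absent. The point is its centre, 31 mm above the feet. Handle bar along its x: 64 long, 10 wide, from 36 to 46 mm above the feet, free over a floor plate whose top is 14 mm above the feet. z up; fits either way round.
- frame_b: The same green frame, point at the centre of its underside. Round posts 12 mm thick with rounded feet at x +-38, y +-32 mm. Atop each post, 52 mm above the feet, a flat seat with an open corner angle rising 10 mm on its outer sides (1.5 mm clearance round a post).
- frame_c_mid (a point): Loose stacking frame with orange handle bar, 97 mm (its x) x 85 (y) x 62 high, 0.25 kg; may be absent. The point is its centre, 31 mm above the feet. Handle bar along its x: 64 long, 10 wide, from 36 to 46 mm above the feet, free over a floor plate whose top is 14 mm above the feet. z up; fits either way round.
- frame_c: The same orange frame, point at the centre of its underside. Round posts 12 mm thick with rounded feet at x +-38, y +-32 mm. Atop each post, 52 mm above the feet, a flat seat with an open corner angle rising 10 mm on its outer sides (1.5 mm clearance round a post).
- stand_seat (a point): Fixed grey stacking stand, 108 x 97 mm. The point is its centre, level with its four post seats, 12 mm above the worktop; seats at x +-38, y +-32 mm with the same 10 mm corner angles as the frames. x along its long side, z up. The lowest frame's feet stand at this height, each further frame 52 mm higher.
- elbow_mid (a point): Loose brass elbow standing on its open skirt, 115 mm high, 0.2 kg. The point is on its axis half-way up, 57.5 mm above the skirt's edge; z up, x towards the outlet. Grip: round black knob 40 mm in diameter, from 83 to 115 mm above the skirt's edge, to be taken at any angle.
- elbow: The same elbow, point at the centre of the skirt's lower edge. Octagon 48 mm across, 36 high, 33 mm wide inside with two inner lugs that ride in the thread; above that 42 mm across to 80 mm height, bore 23 mm. Outlet pipe 16 mm thick, 58 mm up, reaching 50 mm from the axis.
- elbow_outlet (a point): Centre of the open end of the elbow's outlet pipe, 50 mm from the elbow's axis, 58 mm above the skirt's edge.
- shoulder (a point): Fixed grey round gas block, 112 mm across, 20 high, with an upright brass threaded stub at its centre. The point is on the stub's axis at the block's top face (the shoulder, where the elbow stops). Stub: 76 mm high over the shoulder, top rounded, 20 mm thick, 31 over the threads. A red band on it starts 13.5 mm above the shoulder; the skirt's edge must come lower.
- gas_block: The block, point under its centre. Right-hand thread, 12 mm a turn: clockwise from above goes down. Lowered on at any angle, the elbow rests on the thread, its edge 18 to 30 mm above the shoulder. It turns easily and stays where left. The outlet passes the mark once a turn, so there is always a place below the band's lower edge; if the shoulder stops it first, turn back.
- mark (a point): Yellow mark on the index ring on top of the gas block, 50 mm from the stub's axis; the outlet's end must come right above it.
- treadle_pad (a point): Top centre of the black rubber pad on the red spring treadle (plate 112 x 46 mm, pad 40 x 40 mm). Its hinge lies at the end away from the robot, 80 mm level and 33 mm below this point when up.
- treadle (a joint): Angle of the treadle: 0 up, 0.25 rad at its stop, where the pad is about 20 mm lower. A spring pushes it back up; about 9 N on the pad holds it at the stop.
- treadle_base: Fixed dark base of the treadle, 130 x 60 mm; the point is its centre on the worktop, its x points towards the hinge.
- slide_case: Bystander: green flat slide box, 56 x 81 x 28 mm; the point is the centre of its underside. To be left alone.
- brown_bottle: Bystander: brown bottle with a red cap, 52 mm across, 110 mm tall; the point is the centre of its underside. To be left alone.
- white_bottle: Bystander: white round bottle, 56 mm across, 140 mm tall; the point is the centre of its underside. To be left alone.

How it is judged:
By the outcome, as a careful person would: the job done as asked, in the order asked, and still so for the second after the job is handed in, with the robot touching nothing.
Of frame_a, frame_b, frame_c only 1 to 3 are there at a start; the rules pass over those that are not, and their reading is None.
At some moment in a run one of frame_a, frame_b, frame_c, elbow may be knocked a few centimetres aside while the robot is not near it.
It also fails if it takes over 210 s, if anything falls off the work surface, if the arm or the gripper's body presses on something with over 40 N, if the wrist force passes 120 N, or if a joint passes its speed limit or range.

## Working session

There is one attempt and no reset: what is moved stays moved. The work goes in short steps, Python scripts to look and compute and a shell command to move; the robot and the scene stay as the last step left them, time stands still between calls to the robot, and variables do not carry over. Pictures are saved under pics/ and viewed, at most 14 in all, crops included, and the job is handed in when it is done.

```bash
ls; mkdir -p pics; python3 - <<'E'
from bench import readout,camera,calibration,ctrl
import cv2,json
o=readout.get_obs();print({k:o[k] for k in('time_s','ee_pos','orientation','opening','ft_force')})
for n in('scene','top'):
    cv2.imwrite(f'pics/{n}0.png',camera(n)[:,:,::-1])
    c=calibration(n);print(n,{k:(v.tolist() if hasattr(v,'tolist') else v) for k,v in c.items()})
print(calibration('wrist'))
E
```

```text
pics
{'time_s': 0.0, 'ee_pos': array([ 230.94465776, -580.37523203,  303.04072415]), 'orientation': array([ 9.82111970e-01,  1.88295836e-01, -1.79821164e-04, -8.50741291e-04]), 'opening': 85.42751204553, 'ft_force': array([-0.13227636,  0.67069425,  0.59538746])}
scene {'fx': 495.7650490230176, 'fy': 495.7650490230176, 'cx': 328.1232762928533, 'cy': 235.03410881243067, 'R': [[-0.8077017459222701, -0.589511190274867, -0.009718342185090148], [-0.4430552223897922, 0.617749621128929, -0.649682595971446], [0.38899866265483335, -0.5204440048033744, -0.7601434590371589]], 't': [413.79071358447686, 308.7396262301456, 1341.9164139283866]}
top {'fx': 618.7239083856723, 'fy': 618.7239083856723, 'cx': 319.2411311143405, 'cy': 237.75295652919266, 'R': [[0.0048245309344798395, -0.9999615707591043, 0.007319897967013575], [-0.9890568427663763, -0.005851051365083602, -0.14741888269462258], [0.1474560465978591, -0.006528568212739809, -0.989047062641016]], 't': [-46.16053449008445, 515.2967604176147, 1567.8889195833679]}
{'fx': 426.93432412788525, 'fy': 426.93432412788525, 'cx': 321.75831839003934, 'cy': 233.2527202980538, 'mount': array([[-4.76830730e-04, -9.65469771e-01, -2.60514670e-01,
         6.48920921e+01],
       [ 9.99998720e-01, -6.24583775e-05, -1.59886752e-03,
         2.03728685e-01],
       [ 1.52738694e-03, -2.60515098e-01,  9.65468565e-01,
        -6.93622152e+01],
       [ 0.00000000e+00,  0.00000000e+00,  0.00000000e+00,
         1.00000000e+00]])}
```

View pics/top0.png

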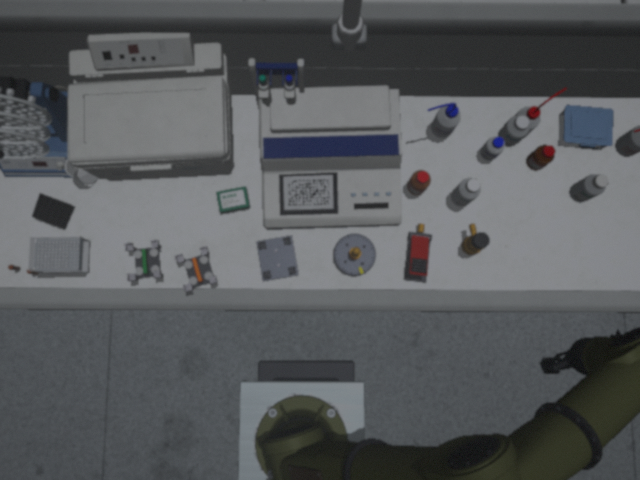

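View pics/scene0.png

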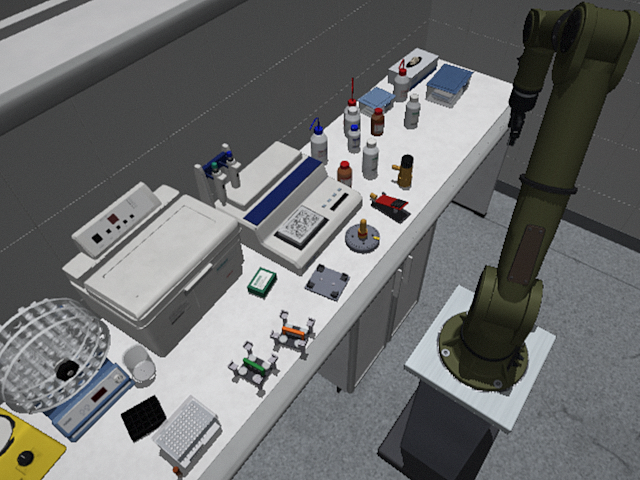

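The top view shows green frame ≈(144,262), orange ≈(198,270), stand (277,258), gas block (355,254), treadle (418,255), and elbow (475,242). There are only two frames (green and orange).

```bash
cat > h.py <<'E'
import numpy as np,cv2
from bench import readout,camera,calibration,ctrl
from scipy.spatial.transform import Rotation as Ro
def cam(n,o=None):
    c=calibration(n)
    K=np.array([[c['fx'],0,c['cx']],[0,c['fy'],c['cy']],[0,0,1.]])
    if n=='wrist':
        o=o or readout.get_obs()
        T=np.eye(4);T[:3,:3]=Ro.from_quat(o['orientation']).as_matrix();T[:3,3]=o['ee_pos']
        W=np.linalg.inv(T@np.asarray(c['mount']));return K,W[:3,:3],W[:3,3]
    return K,np.asarray(c['R']),np.asarray(c['t'])
def ray(C,u,v,z):
    K,R,t=C;d=R.T@np.linalg.inv(K)@[u,v,1];p=-R.T@t
    return p+d*(z-p[2])/d[2]
def proj(C,X):
    K,R,t=C;q=K@(R@np.asarray(X,float)+t);return q[:2]/q[2]
def shot(n,f=None):
    o=readout.get_obs();im=camera(n)[:,:,::-1].copy()
    if f:cv2.imwrite('pics/'+f,im)
    return im,cam(n,o)
def st():
    o=readout.get_obs();r=Ro.from_quat(o['orientation']).as_matrix()
    print('t',round(o['time_s'],2),'tcp',o['ee_pos'].round(1),'yaxis deg',round(np.degrees(np.arctan2(r[1,1],r[0,1])),2),'xaxis',np.degrees(np.arctan2(r[1,0],r[0,0])).round(2),'open',round(o['opening'],1),'F',o['ft_force'].round(1),'grip',o['grip_force'])
E
python3 - <<'E'
from h import *
im=cv2.imread('pics/top0.png')
a=[cv2.resize(im[225:295,x:x+195],None,fx=4,fy=4,interpolation=cv2.INTER_CUBIC) for x in(110,305)]
cv2.imwrite('pics/z0.png',np.vstack(a))
C=cam('top')
for n,u,v,z in[('g',144,262,40),('o',198,270,40),('stand',277,258,12),('blk',355,254,20),('tre',418,255,30),('elb',475,242,60)]:print(n,ray(C,u,v,z).round())
st()
E
```

```text
g [450. 407.  40.]
o [430. 268.  40.]
stand [465.  67.  12.]
blk [ 476. -137.   20.]
tre [ 473. -301.   30.]
elb [ 504. -442.   60.]
t 0.1 tcp [ 231.  -580.4  303.1] yaxis deg -68.3 xaxis 21.7 open 85.6 F [-0.4 -0.   0. ] grip 0.0
```

View pics/z0.png

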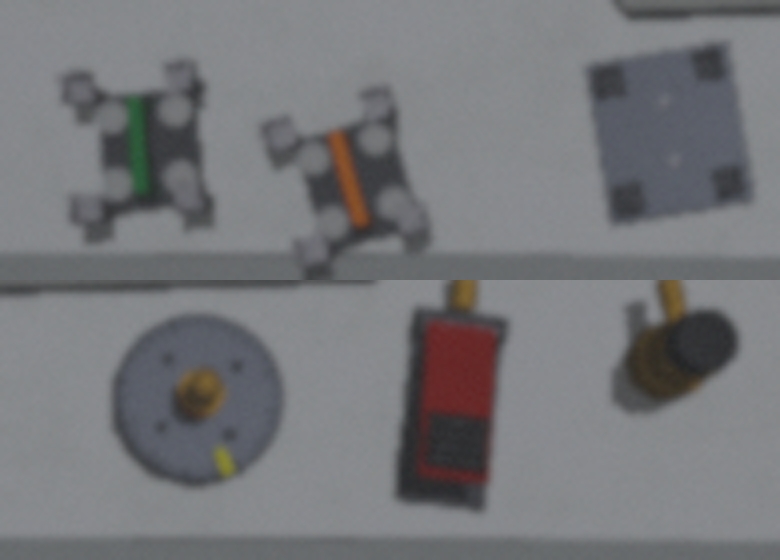

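The crop shows the frame handles, the stand tilted about 8°, the yellow mark towards the robot and slightly right of the stub, the pad at the robot end of the treadle, and the elbow with its outlet away from the robot. Next I compute positions.

```bash
python3 - <<'E'
from h import *
C=cam('top')
def p(n,x,y,row,z):
    r=ray(C,(110 if row==0 else 305)+(x-1.5)/4,225+(y-(0 if row==0 else 280)-1.5)/4,z);print(n,r[:2].round(1));return r
p('knob',704,342,1,115);p('outlet',672,288,1,58)
p('stubtop',202,389,1,96);p('blk',198,400,1,20);p('mark',225,461,1,20)
p('pad',458,443,1,40)
g=[p('g',134,96,0,46),p('g',142,194,0,46)];o=[p('o',337,133,0,46),p('o',361,227,0,46)]
s=[p('s',*q,0,22) for q in((588,68),(727,43),(750,200),(613,223))]
for a in(g,o):print((a[0]+a[1])/2,np.degrees(np.arctan2(*(a[0]-a[1])[1::-1])))
print(np.mean(s,0),np.degrees(np.arctan2(*(s[0]-s[3])[1::-1])),np.degrees(np.arctan2(*(s[1]-s[2])[1::-1])),np.linalg.norm(s[0]-s[1]),np.linalg.norm(s[0]-s[3]))
E
```

```text
knob [ 500.5 -442.2]
outlet [ 543.9 -438.2]
stubtop [ 471.9 -132.7]
blk [ 474.2 -135. ]
mark [ 434.2 -152.5]
pad [ 444.8 -301.4]
g [483.5 409.4]
g [420.3 401.3]
o [460.3 278.3]
o [400.  260.9]
s [506.8 120.4]
s [523.9  29.6]
s [420.7  13.5]
s [405.3 102.2]
[451.8965261  405.36955743  46.        ] 7.270261960612841
[430.12967466 269.5649813   46.        ] 16.09266501324063
[464.16647388  66.43669414  22.        ] 10.17500300072123 8.887424472159354 92.36604340743995 103.06534535529777
```

```bash
python3 -m inch '[[0.2,0.1,0,0],[0.4,0.2,0,0],[0.6,0.3,0,0],[0.8,0.4,0,0],[0.9,0.46,0,0],[0.9,0.46,0,0],[0.9,0.46,0,0],[0.9,0.46,0,0]]' 100 40; python3 - <<'E'
from h import *
st();shot('wrist','w1.png')
E
```

```text
time_s: 1.1
ee_pos: [499.4, -444.1, 303.7]
orientation: [0.982, 0.187, -0.001, 0.0]
ft_force: [-0.4, -0.1, -1.0]
opening: 85.2
grip_force: 0.0
t 1.1 tcp [ 499.4 -444.1  303.7] yaxis deg -68.45 xaxis 21.55 open 85.2 F [-0.4 -0.1 -1. ] grip 0.0
```

View pics/w1.png

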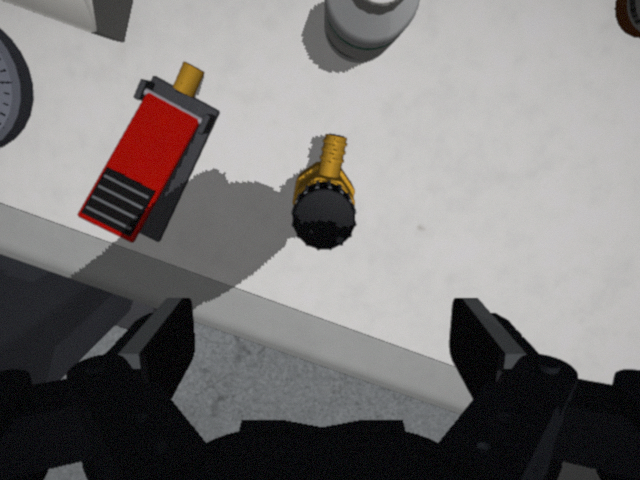

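Knob top centre is at (324,217), outlet tip at (336,140), and pad centre at about (118,202) in the wrist view.

```bash
python3 - <<'E'
from h import *
C=cam('wrist')
k=ray(C,324,217,115);o=ray(C,336,136,62);print(k,o,np.degrees(np.arctan2(*(o-k)[1::-1])),np.linalg.norm((o-k)[:2]))
for z in(34,45):print(ray(C,118,202,z))
T=cam('top')
for q in([500,-442,115],):print(proj(T,k))
E
```

```text
[ 505.0639764  -443.24328539  115.        ] [ 551.8399096  -434.11943184   62.        ] 11.03721400683507 47.65745094951147
[ 438.31050018 -291.08014107   34.        ]
[ 442.25780298 -295.2760686    45.        ]
[480.97784802 238.31856703]
```

```bash
python3 -m inch '[[0.012,0.003,-0.15,0],[0.012,0.003,-0.3,0],[0.012,0.003,-0.42,0],[0.012,0.003,-0.5,0],[0.012,0.003,-0.505,0],[0.012,0.003,-0.505,0],[0.012,0.003,-0.505,0],[0.012,0.003,-0.505,0]]'; python3 -m inch '[[0,0,0,0],[0,0,0,0],[0,0,0,0],[0,0,0,0],[0,0,0,0],[0,0,0,0],[0,0,0,0],[0,0,0,0]]' 20 60; python3 -c "
from h import *
st();shot('wrist','w2.png');print(readout.get_obs()['joint_pos'].round(2))"
```

```text
time_s: 2.15
ee_pos: [505.0, -442.1, 153.5]
orientation: [0.982, 0.188, 0.001, 0.001]
ft_force: [-0.7, -0.2, -0.2]
opening: 85.6
grip_force: 0.0
time_s: 3.15
ee_pos: [504.9, -442.1, 152.8]
orientation: [0.982, 0.188, 0.0, 0.0]
ft_force: [-0.2, -0.4, 3.9]
opening: 38.7
grip_force: 60.4
t 3.15 tcp [ 504.9 -442.1  152.8] yaxis deg -68.31 xaxis 21.69 open 38.7 F [-0.2 -0.4  3.9] grip 60.41549116373062
[ 0.82  0.72 -0.23  1.55  0.2   0.9  -0.68]
```

View pics/w2.png

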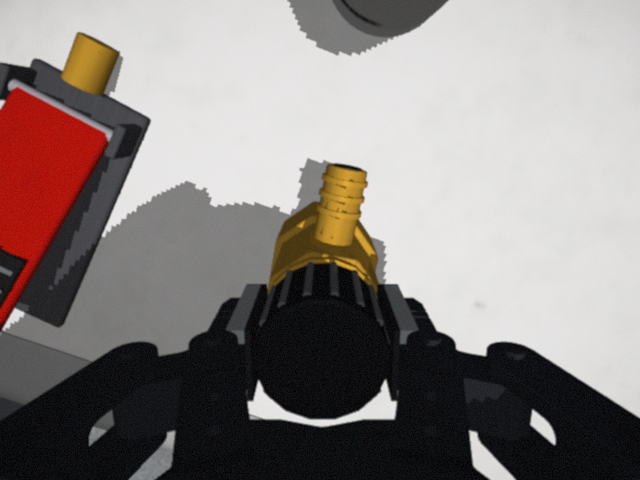

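Gripped at 38.7 mm. Knob top centre is (321,352), outlet end top edge (346,167).

```bash
python3 - <<'E'
from h import *
C=cam('wrist')
k=ray(C,321,352,115);o=ray(C,347,167,65);print(k,o,np.degrees(np.arctan2(*(o-k)[1::-1])),np.linalg.norm((o-k)[:2]))
# apparent ellipse check
for X in([k[0]+20*np.cos(a),k[1]+20*np.sin(a),115] for a in np.radians([21.7,111.7,201.7,291.7])):print(proj(C,X).round())
E
```

```text
[ 506.20540567 -441.34579485  115.        ] [ 552.60489677 -433.0367375    65.        ] 10.152712069298378 47.13759867108985
[321. 286.]
[250. 352.]
[321. 413.]
[392. 352.]
```

```bash
python3 -m inch '[[0,0,0.15,0],[0,0,0.3,0],[0,0,0.4,0],[-0.02,0.15,0.45,0],[-0.05,0.33,0.45,0],[-0.08,0.5,0.45,0],[-0.11,0.66,0.45,0],[-0.11,0.69,0.45,0]]' ; python3 -m inch '[[0,0,0,0],[0,0,0,0],[0,0,0,0],[0,0,0,0],[0,0,0,0],[0,0,0,0],[0,0,0,0],[0,0,0,0]]'; python3 -c "
from h import *
st();shot('wrist','w3.png');print(readout.get_obs()['joint_pos'].round(2))"
```

```text
time_s: 4.2
ee_pos: [470.8, -230.7, 287.0]
orientation: [0.982, 0.191, -0.001, -0.001]
ft_force: [0.5, -1.4, -1.7]
opening: 39.0
grip_force: 61.6
time_s: 5.2
ee_pos: [471.7, -234.8, 287.4]
orientation: [0.982, 0.188, 0.0, 0.0]
ft_force: [0.5, 0.7, -2.1]
opening: 38.9
grip_force: 61.6
t 5.2 tcp [ 471.7 -234.8  287.4] yaxis deg -68.29 xaxis 21.71 open 38.9 F [ 0.5  0.7 -2.1] grip 61.55993968248367
[ 0.62  0.38 -0.3   1.78  0.13  1.   -0.91]
```

View pics/w3.png

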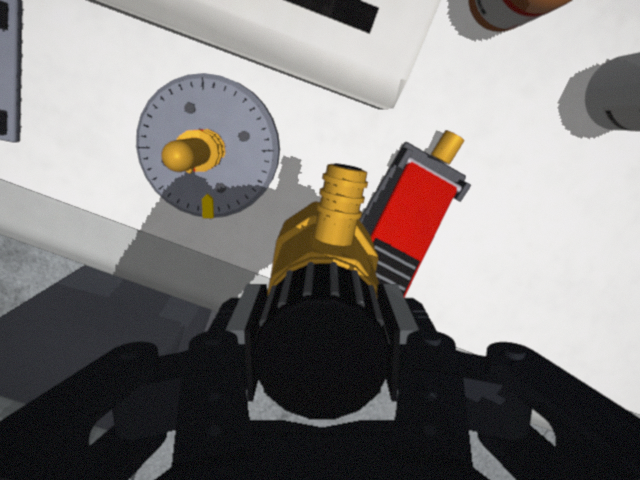

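Stub top appears at ≈(176,155), block disc centre ≈(208,145), mark ≈(208,206).

```bash
python3 - <<'E'
from h import *
C=cam('wrist')
b=ray(C,208,144.5,20);print('blk',b)
im=cv2.imread('pics/w3.png');hsv=cv2.cvtColor(im,cv2.COLOR_BGR2HSV)
# stub mask: orange hue in left region
m=((hsv[:,:,0]>10)&(hsv[:,:,0]<35)&(hsv[:,:,1]>140)&(hsv[:,:,2]>60));m[:,290:]=0;m[190:]=0
v,u=np.where(m);print('stub bbox',u.min(),u.max(),v.min(),v.max())
y=((hsv[:,:,0]>20)&(hsv[:,:,0]<35)&(hsv[:,:,1]>140));y[:192]=0;y[225:]=0;y[:,260:]=0
v,u=np.where(y);print('mark',u.mean(),v.mean(),u.min(),u.max(),v.min(),v.max());k=ray(C,u.mean(),v.mean(),20);print(k,np.degrees(np.arctan2(*(k-b)[1::-1])),np.linalg.norm(k-b))
# axis at top, sphere-ish top
for z in(86,96):print(z,ray(C,176,155,z), 'proj of blk axis',proj(C,[b[0],b[1],z]))
# top cam: stub
print(proj(C,[472,-133,90]))
E
```

```text
blk [ 481.0471552  -135.96666699   20.        ]
stub bbox 162 224 129 172
mark 207.29482071713147 206.5219123505976 202 213 194 217
[ 434.14903472 -150.34770823   20.        ] -162.9521404815286 49.05352231883891
86 [ 477.48478167 -133.99797062   86.        ] proj of blk axis [180.66503065 150.81096592]
96 [ 479.50159393 -136.83983767   96.        ] proj of blk axis [175.3410974  152.04012996]
[169.78182143 163.26309998]
```

```bash
python3 -m inch '[[0.01,0.15,0,0],[0.02,0.25,0,0],[0.021,0.33,0,0],[0.021,0.33,0,0],[0.021,0.331,-0.05,0],[0.021,0.331,-0.1,0],[0.021,0.331,-0.1,0],[0.021,0.331,-0.1,0]]' ; python3 -c "
from h import *
st();im,C=shot('scene');im2,_=shot('wrist')
a=cv2.resize(im[170:270,310:430],None,fx=4,fy=4,interpolation=cv2.INTER_CUBIC);b=im2[0:400,160:480]
cv2.imwrite('pics/s4.png',np.hstack([a,b]))
T,_=shot('top')
print(readout.get_obs()['joint_pos'].round(2))"
```

```text
time_s: 6.25
ee_pos: [478.2, -136.0, 257.8]
orientation: [0.982, 0.188, 0.0, 0.0]
ft_force: [1.2, -0.0, -1.9]
opening: 38.4
grip_force: 61.5
t 6.25 tcp [ 478.2 -136.   257.8] yaxis deg -68.34 xaxis 21.66 open 38.4 F [ 1.2 -0.  -1.9] grip 61.50657892227173
[ 0.46  0.36 -0.32  1.9   0.14  0.9  -1.12]
```

View pics/s4.png

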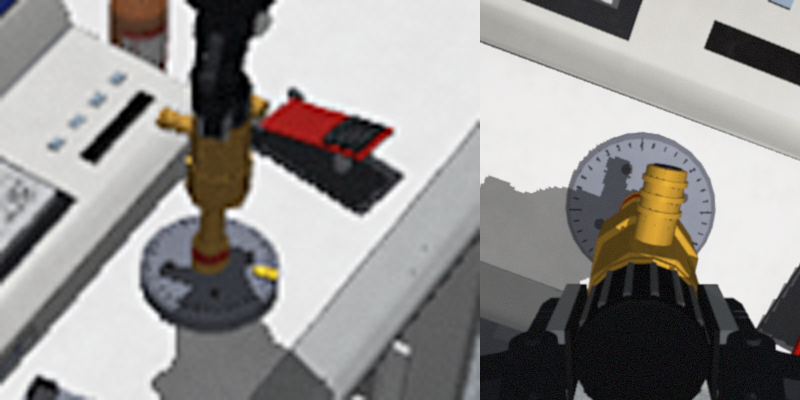

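The scene crop shows the skirt hovering just over the stub: skirt centre about x=218 and stub about x=211. I check this against the projected axis.

```bash
python3 - <<'E'
from h import *
C=cam('scene')
f=lambda X:((proj(C,X)-[310,170])*4).round(1)
for z in(20,35,50,70,96,105,125,140):print(z,f([479.5,-135.3,z]))
print('dx10',f([489.5,-135.3,105]),'dy10',f([479.5,-125.3,105]))
print('mark',f([434.1,-150.3,20]),f([479.5+50*np.cos(np.radians(-157)),-136+50*np.sin(np.radians(-157)),20]))
E
```

```text
20 [205.3 259.8]
35 [206.1 247.5]
50 [206.9 235. ]
70 [207.9 218.1]
96 [209.4 195.6]
105 [209.9 187.7]
125 [211.  169.8]
140 [211.9 156.2]
dx10 [199.  182.1] dy10 [202.6 195.5]
mark [263.5 273.5] [267.7 269.7]
```

```bash
python3 -m inch '[[0.002,0.002,-0.03,0],[0.002,0.002,-0.06,0],[0.002,0.002,-0.09,0],[0.002,0.002,-0.11,0],[0.002,0.002,-0.125,0],[0.002,0.002,-0.14,0],[0.002,0.002,-0.14,0],[0.002,0.002,-0.14,0]]' ; python3 -m inch '[[0,0,-0.005,0],[0,0,-0.01,0],[0,0,-0.015,0],[0,0,-0.02,0],[0,0,-0.023,0],[0,0,-0.026,0],[0,0,-0.026,0],[0,0,-0.026,0]]'
```

```text
time_s: 7.4
ee_pos: [478.7, -134.9, 215.5]
orientation: [0.982, 0.188, 0.0, 0.0]
ft_force: [-0.0, 0.0, -2.2]
opening: 38.6
grip_force: 61.5
time_s: 8.4
ee_pos: [478.6, -134.9, 207.6]
orientation: [0.982, 0.188, 0.0, -0.0]
ft_force: [0.2, -0.1, -2.7]
opening: 38.7
grip_force: 61.5
```

```bash
python3 -m inch '[[0,0,-0.004,0],[0,0,-0.008,0],[0,0,-0.012,0],[0,0,-0.016,0],[0,0,-0.02,0],[0,0,-0.02,0],[0,0,-0.02,0],[0,0,-0.02,0]]' ; python3 -m inch '[[0,0,-0.003,0],[0,0,-0.006,0],[0,0,-0.009,0],[0,0,-0.012,0],[0,0,-0.015,0],[0,0,-0.015,0],[0,0,-0.015,0],[0,0,-0.015,0]]'
```

```text
time_s: 9.4
ee_pos: [478.5, -134.7, 201.5]
orientation: [0.982, 0.188, -0.0, -0.0]
ft_force: [-0.3, 1.0, -2.3]
opening: 38.9
grip_force: 61.5
time_s: 10.4
ee_pos: [478.5, -134.8, 197.0]
orientation: [0.982, 0.188, -0.0, -0.0]
ft_force: [0.6, 3.3, -2.7]
opening: 39.0
grip_force: 61.5
```

```bash
python3 -m inch '[[0,0,-0.003,0],[0,0,-0.006,0],[0,0,-0.009,0],[0,0,-0.012,0],[0,0,-0.012,0],[0,0,-0.012,0],[0,0,-0.012,0],[0,0,-0.012,0]]';python3 -c "
from h import *
st();print(readout.get_obs()['wrist_torque'].round(2))"
```

```text
time_s: 11.4
ee_pos: [478.9, -134.7, 195.6]
orientation: [0.982, 0.188, 0.001, 0.001]
ft_force: [-4.9, 4.9, 22.5]
opening: 39.1
grip_force: 64.0
t 11.4 tcp [ 478.9 -134.7  195.6] yaxis deg -68.29 xaxis 21.71 open 39.1 F [-4.9  4.9 22.5] grip 64.01670813560486
[1.36 1.59 0.01]
```

```bash
python3 -m inch '[[0,0.001,0.006,0],[0,0.001,0.005,-0.058],[0,0.002,0.004,-0.116],[0.001,0.003,0.002,-0.174],[0.001,0.004,0.001,-0.232],[0.002,0.005,-0.001,-0.29],[0.002,0.006,-0.002,-0.348],[0.002,0.006,-0.003,-0.406]]';python3 -c "
from h import *
st();o=readout.get_obs();print(o['wrist_torque'].round(2),o['joint_pos'].round(2))"
```

```text
time_s: 12.4
ee_pos: [479.8, -134.8, 193.9]
orientation: [0.9, -0.437, 0.002, 0.001]
ft_force: [-1.9, -0.9, 8.1]
opening: 38.6
grip_force: 62.8
t 12.4 tcp [ 479.8 -134.8  193.9] yaxis deg -141.77 xaxis -51.77 open 38.6 F [-1.9 -0.9  8.1] grip 62.77798131108284
[-0.2   0.28  0.13] [ 0.17  0.44  0.07  1.98 -0.04  0.72 -2.2 ]
```

```bash
python3 -m inch '[[0,0,0.003,0],[0,0,0.003,0],[0,0,0.003,0],[0,0.002,0.003,0.058],[0,0.002,0.003,0.116],[0,0.002,0.003,0.174],[0,0.002,0.003,0.232],[0,0.002,0.003,0.29]]' 75 60
for i in 1 2; do python3 -m inch '[[0,0,0,0.058],[0,0,0,0.116],[0,0,0,0.174],[0,0,0,0.232],[0,0,0,0.29],[0,0,0,0.348],[0,0,0,0.406],[0,0,0,0.464]]';done
python3 -m inch '[[0,0,0,0.058],[0,0,0,0.116],[0,0,0,0.174],[0,0,0,0.232],[0,0,0,0.29],[0,0,0,0.32],[0,0,0,0.32],[0,0,0,0.32]]'
python3 -c "
from h import *
st();o=readout.get_obs();print(o['wrist_torque'].round(2),o['joint_pos'].round(2))"
```

```text
time_s: 13.4
ee_pos: [479.2, -132.7, 193.4]
orientation: [1.0, 0.011, -0.0, -0.0]
ft_force: [-0.3, -0.4, -0.7]
opening: 64.3
grip_force: 0.0
time_s: 14.4
ee_pos: [479.2, -132.8, 193.4]
orientation: [0.739, 0.674, 0.0, 0.0]
ft_force: [0.3, 0.6, -0.5]
opening: 64.4
grip_force: 0.0
time_s: 15.4
ee_pos: [479.2, -132.9, 193.4]
orientation: [0.102, 0.995, -0.0, 0.0]
ft_force: [-0.2, 0.1, 0.4]
opening: 64.2
grip_force: 0.0
time_s: 16.4
ee_pos: [479.2, -132.7, 193.4]
orientation: [-0.385, 0.923, 0.0, 0.0]
ft_force: [0.2, 0.5, 0.1]
opening: 64.1
grip_force: 0.0
t 16.4 tcp [ 479.2 -132.7  193.4] yaxis deg 135.34 xaxis -134.66 open 64.1 F [0.2 0.5 0.1] grip 0.0
[0.01 0.03 0.02] [ 0.99  0.75 -1.29  1.98  0.83  1.09  1.69]
```

```bash
python3 -m inch '[[0.002,-0.004,0,0],[0.002,-0.004,0,0],[0.002,-0.004,0,0],[0.002,-0.004,0,0],[0.002,-0.004,0,0],[0.002,-0.004,0,0],[0.002,-0.004,0,0],[0.002,-0.004,0,0]]' 20 60
for i in 1 2 3; do python3 -m inch '[[0,0,-0.0012,-0.058],[0,0,-0.0024,-0.116],[0,0,-0.0036,-0.174],[0,0,-0.0048,-0.232],[0,0,-0.006,-0.29],[0,0,-0.0072,-0.348],[0,0,-0.0084,-0.406],[0,0,-0.0094,-0.464]]';done
python3 -c "
from h import *
st();o=readout.get_obs();print(o['wrist_torque'].round(2),o['joint_pos'].round(2))"
```

```text
time_s: 17.4
ee_pos: [479.9, -133.6, 193.6]
orientation: [-0.386, 0.922, -0.0, 0.0]
ft_force: [-1.3, 0.2, 6.1]
opening: 38.6
grip_force: 60.1
time_s: 18.4
ee_pos: [479.7, -135.5, 190.9]
orientation: [0.329, 0.944, -0.002, 0.0]
ft_force: [-1.0, -3.8, 4.5]
opening: 38.4
grip_force: 60.4
time_s: 19.4
ee_pos: [478.8, -134.7, 187.9]
orientation: [0.874, 0.485, -0.001, 0.0]
ft_force: [-3.3, -1.3, 5.2]
opening: 38.9
grip_force: 60.5
time_s: 20.4
ee_pos: [479.2, -134.1, 185.1]
orientation: [0.975, -0.22, -0.0, 0.0]
ft_force: [-0.8, 0.4, 5.6]
opening: 38.8
grip_force: 60.8
t 20.4 tcp [ 479.2 -134.1  185.1] yaxis deg -115.45 xaxis -25.45 open 38.8 F [-0.8  0.4  5.6] grip 60.78861594200134
[-0.06  0.64  0.07] [ 0.26  0.45 -0.05  1.99  0.04  0.7  -1.83]
```

```bash
python3 -m inch '[[0,0,-0.0012,-0.058],[0,0,-0.0024,-0.116],[0,0,-0.0036,-0.174],[0,0,-0.0048,-0.232],[0,0,-0.006,-0.29],[0,0,-0.006,-0.3],[0,0,-0.006,-0.3],[0,0,-0.006,-0.3]]'
python3 -c "
from h import *
st()"
python3 -m inch '[[0,0,0.002,0],[0,0,0.002,0],[0,0,0.002,0],[0,0,0.002,0.058],[0,0,0.002,0.116],[0,0,0.002,0.174],[0,0,0.002,0.232],[0,0,0.002,0.29]]' 75 60
python3 -m inch '[[0,0,0,0.058],[0,0,0,0.116],[0,0,0,0.174],[0,0,0,0.232],[0,0,0,0.29],[0,0,0,0.348],[0,0,0,0.406],[0,0,0,0.464]]'
python3 -m inch '[[0,0,0,0.058],[0,0,0,0.116],[0,0,0,0.174],[0,0,0,0.174],[0,0,0,0.174],[0,0,0,0.174],[0,0,0,0.174],[0,0,0,0.174]]'
python3 -c "
from h import *
st();shot('wrist','w5.png');o=readout.get_obs();print(o['wrist_torque'].round(2),o['joint_pos'].round(2))"
```

```text
time_s: 21.4
ee_pos: [479.9, -133.7, 183.3]
orientation: [0.772, -0.636, 0.0, -0.0]
ft_force: [-0.6, 0.8, 5.0]
opening: 38.7
grip_force: 60.7
t 21.4 tcp [ 479.9 -133.7  183.3] yaxis deg -169.02 xaxis -79.02 open 38.7 F [-0.6  0.8  5. ] grip 60.69364786148071
time_s: 22.4
ee_pos: [479.8, -133.7, 183.7]
orientation: [0.973, -0.23, -0.0, 0.0]
ft_force: [0.0, -0.1, -1.0]
opening: 63.8
grip_force: 0.0
time_s: 23.4
ee_pos: [479.7, -133.8, 183.7]
orientation: [0.879, 0.477, -0.0, -0.0]
ft_force: [-0.0, 0.3, -0.2]
opening: 64.0
grip_force: 0.0
time_s: 24.4
ee_pos: [479.8, -133.6, 183.9]
orientation: [0.72, 0.694, -0.0, 0.0]
ft_force: [0.4, -0.0, -1.2]
opening: 64.2
grip_force: 0.0
t 24.4 tcp [ 479.8 -133.6  183.9] yaxis deg -2.08 xaxis 87.92 open 64.2 F [ 0.4 -0.  -1.2] grip 0.0
[ 0.02 -0.    0.  ] [ 0.65  0.51 -0.63  1.99  0.42  0.78 -0.26]
```

View pics/w5.png

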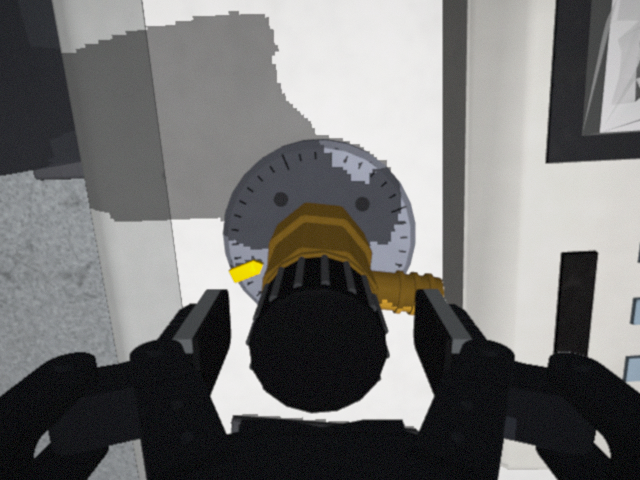

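The outlet end is at ≈(443,293), the mark at ≈(246,271), the knob centre at ≈(318,350).

```bash
python3 - <<'E'
from h import *
C=cam('wrist')
k=ray(C,318,350,145.5);m=ray(C,246,271,20);print('knob',k,'mark',m)
b=ray(C,319,260,20)
for A in(k,np.array([480,-134,0])):
  d=m-A;print('mark ang',np.degrees(np.arctan2(d[1],d[0])),np.hypot(d[0],d[1]))
  # fit outlet angle
  for a in(22,26,30,34,38,42):
    r=np.radians(a);print(a,proj(C,[A[0]+50*np.cos(r),A[1]+50*np.sin(r),88.5]).round(),end=' ')
  print()
# disc ellipse check
P=np.array([proj(C,[480+56*np.cos(t),-134+56*np.sin(t),20]) for t in np.linspace(0,6.28,60)]);print(P.min(0),P.max(0))
E
```

```text
knob [ 477.94381331 -131.23372722  145.5       ] mark [ 434.29034392 -151.92979126   20.        ]
mark ang -154.63441903482237 48.310997254196245
22 [434. 229.] 26 [430. 222.] 30 [426. 214.] 34 [422. 207.] 38 [417. 200.] 42 [411. 194.] 
mark ang -158.5822114899655 49.10040807632044
22 [439. 236.] 26 [435. 228.] 30 [431. 221.] 34 [427. 214.] 38 [422. 207.] 42 [416. 200.] 
[224.97759441 137.49801022] [422.60467464 328.07847356]
```

```bash
python3 -m inch '[[0,0,0,0],[0,0,0,0],[0,0,0,0],[0,0,0,0],[0,0,0,0],[0,0,0,0],[0,0,0,0],[0,0,0,0]]' 20 60
python3 -m inch '[[0,0,-0.0022,-0.058],[0,0,-0.0034,-0.116],[0,0,-0.0046,-0.174],[0,0,-0.0058,-0.232],[0,0,-0.007,-0.29],[0,0,-0.0082,-0.348],[0,0,-0.0094,-0.406],[0,0,-0.0104,-0.464]]'
python3 -m inch '[[0,0,-0.0012,-0.058],[0,0,-0.0024,-0.116],[0,0,-0.0036,-0.174],[0,0,-0.0048,-0.232],[0,0,-0.006,-0.29],[0,0,-0.0072,-0.348],[0,0,-0.0078,-0.38],[0,0,-0.0078,-0.38]]'
python3 -c "
from h import *
st();im,C=shot('wrist');s,_=shot('scene');t,_=shot('top')
a=cv2.resize(s[170:270,310:410],None,fx=4,fy=4,interpolation=cv2.INTER_CUBIC);b=im[80:480,120:520]
cv2.imwrite('pics/s6.png',np.hstack([a,b]));o=readout.get_obs();print(o['wrist_torque'].round(2),o['joint_pos'].round(2))"
```

```text
time_s: 25.45
ee_pos: [479.6, -133.7, 183.9]
orientation: [0.72, 0.694, -0.0, -0.0]
ft_force: [-2.9, 0.8, 4.8]
opening: 38.6
grip_force: 60.0
time_s: 26.45
ee_pos: [479.7, -135.0, 181.1]
orientation: [0.999, 0.035, 0.0, 0.001]
ft_force: [-3.2, -3.7, 6.2]
opening: 38.7
grip_force: 60.0
time_s: 27.45
ee_pos: [479.1, -135.2, 178.7]
orientation: [0.848, -0.531, 0.0, 0.001]
ft_force: [-4.3, -4.5, 8.8]
opening: 38.8
grip_force: 60.1
t 27.45 tcp [ 479.1 -135.2  178.7] yaxis deg -154.11 xaxis -64.11 open 38.8 F [-4.3 -4.5  8.8] grip 60.13407915830612
[-1.2   1.39 -0.03] [ 0.12  0.47  0.15  2.   -0.1   0.68 -2.36]
```

View pics/s6.png

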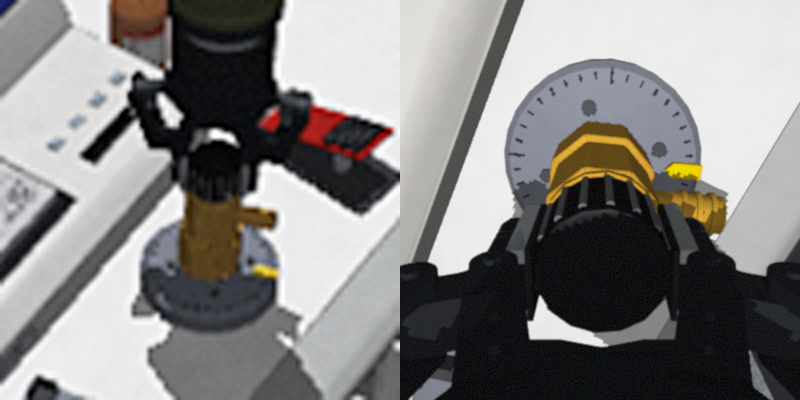

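Outlet end in the wrist picture is ≈(443,294) and the mark ≈(404,251); the scene crop shows the outlet pointing roughly over the mark and the red band hidden.

```bash
python3 - <<'E'
from h import *
C=cam('wrist')
im,_=shot('wrist')
hsv=cv2.cvtColor(im,cv2.COLOR_BGR2HSV)
y=((hsv[:,:,0]>25)&(hsv[:,:,0]<35)&(hsv[:,:,1]>200)&(hsv[:,:,2]>150));y[:230]=0;y[275:]=0;y[:,:385]=0
v,u=np.where(y);print(u.mean(),v.mean(),u.min(),u.max(),v.min(),v.max())
m=ray(C,u.mean(),v.mean(),20)
k=ray(C,321,351,141)
o=readout.get_obs()['ee_pos']
print('k',k,'m',m)
for A in(k,o,np.array([479,-134,0])):
  d=m-A;print(A[:2],'mark ang',np.degrees(np.arctan2(d[1],d[0])),np.hypot(d[0],d[1]))
  for a in range(-172,-148,4):
    r=np.radians(a);print(a,proj(C,[A[0]+50*np.cos(r),A[1]+50*np.sin(r),83.5]).round(),end=' ')
  print()
E
```

```text
404.5900621118012 249.83540372670808 386 420 243 259
k [ 479.50715745 -137.98887892  141.        ] m [ 433.97272399 -151.15997324   20.        ]
[ 479.50715745 -137.98887892] mark ang -163.86718593421557 47.4010796954733
-172 [434. 312.] -168 [437. 304.] -164 [439. 297.] -160 [441. 289.] -156 [442. 281.] -152 [443. 273.] 
[ 479.04869638 -135.25106922] mark ang -160.56026210941693 47.80100955375585
-172 [432. 317.] -168 [435. 310.] -164 [437. 303.] -160 [439. 295.] -156 [440. 287.] -152 [441. 279.] 
[ 479 -134] mark ang -159.13806921272487 48.186307874943054
-172 [431. 320.] -168 [433. 313.] -164 [436. 305.] -160 [437. 297.] -156 [439. 290.] -152 [439. 282.]
```

```bash
python3 -m inch '[[0,0,0.004,0],[0,0,0.004,0],[0,0,0.004,0],[0,0,0.1,0],[0,0,0.25,0],[0,0,0.4,0],[0,0.1,0.4,0.05],[0,0.25,0.4,0.1]]' 100 60
python3 -m inch '[[0,0.1,0,0.05],[0,0.25,0,0.1],[-0.04,0.4,0,0.15],[-0.04,0.42,0,0.2],[-0.04,0.42,0,0.25],[-0.04,0.42,0,0.3],[-0.04,0.42,0,0.31],[-0.04,0.42,0,0.31]]'
python3 -c "
from h import *
st();shot('wrist','stand.png');import pickle;pickle.dump(cam('wrist'),open('stand.pk','wb'))"
python3 -m inch '[[-0.02,0.15,0,0],[-0.05,0.3,0,0],[-0.08,0.45,0,0.03],[-0.11,0.6,0,0.03],[-0.11,0.68,0,0.03],[-0.11,0.68,0,0.03],[-0.11,0.68,0,0.03],[-0.11,0.68,0,0.03]]'
python3 -c "
from h import *
st();shot('wrist','or.png');import pickle;pickle.dump(cam('wrist'),open('or.pk','wb'))"
python3 -m inch '[[0.02,0.15,0,0],[0.04,0.3,0,0],[0.07,0.42,0,-0.04],[0.07,0.45,0,-0.04],[0.07,0.45,0,-0.04],[0.07,0.45,0,-0.04],[0.07,0.45,0,-0.04],[0.07,0.45,0,-0.04]]'
python3 -c "
from h import *
st();g,_=shot('wrist','gr.png');import pickle;pickle.dump(cam('wrist'),open('gr.pk','wb'))
s=cv2.imread('pics/stand.png');r=cv2.imread('pics/or.png');t,_=shot('scene','sc7.png')
c=lambda i:i[60:360,120:520]
cv2.imwrite('pics/comp7.png',np.vstack([np.hstack([c(s),c(r)]),np.hstack([c(g),cv2.resize(t[180:255,320:420],(400,300),interpolation=2)])]))"
```

```text
time_s: 28.65
ee_pos: [480.0, -58.8, 299.0]
orientation: [0.921, -0.389, 0.001, -0.0]
ft_force: [-0.0, 0.4, -0.4]
opening: 85.3
grip_force: 0.0
time_s: 29.65
ee_pos: [467.8, 67.2, 298.3]
orientation: [0.996, 0.084, -0.0, -0.0]
ft_force: [-1.0, -0.5, 0.2]
opening: 85.6
grip_force: 0.0
t 29.65 tcp [467.8  67.2 298.3] yaxis deg -80.33 xaxis 9.67 open 85.6 F [-1.  -0.5  0.2] grip 0.0
time_s: 30.7
ee_pos: [435.1, 270.0, 298.4]
orientation: [0.991, 0.131, -0.0, 0.0]
ft_force: [0.0, -0.5, -0.8]
opening: 85.3
grip_force: 0.0
t 30.7 tcp [435.1 270.  298.4] yaxis deg -74.92 xaxis 15.08 open 85.3 F [ 0.  -0.5 -0.8] grip 0.0
time_s: 31.75
ee_pos: [456.0, 405.5, 298.6]
orientation: [0.998, 0.07, 0.0, 0.0]
ft_force: [-0.2, 0.3, -0.3]
opening: 85.3
grip_force: 0.0
t 31.75 tcp [456.  405.5 298.6] yaxis deg -82.03 xaxis 7.97 open 85.3 F [-0.2  0.3 -0.3] grip 0.0
```

View pics/comp7.png

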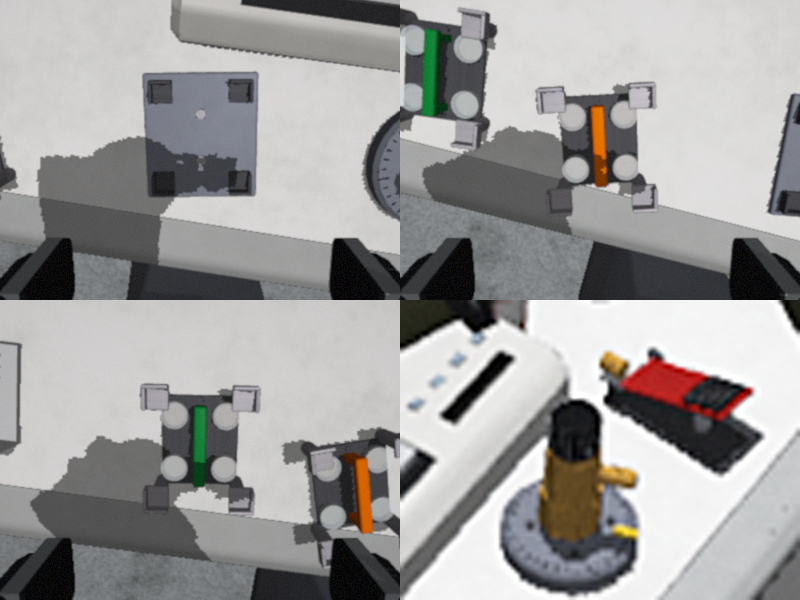

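The composite shows the stand plate with corners ≈(263,133),(377,131),(377,255),(267,256) in the full picture, clear views of both bars, and the elbow outlet above the yellow mark with the band hidden.

```bash
cat > bar.py <<'E'
from h import *
R={'g':((45,200,60),(75,255,255)),'o':((5,190,110),(20,255,255))}
def bar(im,C,c,z=46,box=None):
    hsv=cv2.cvtColor(im,cv2.COLOR_BGR2HSV);m=cv2.inRange(hsv,(50,120,40) if c=='g' else (6,150,60),(75,255,255) if c=='g' else (17,255,255))
    m=cv2.morphologyEx(m,cv2.MORPH_OPEN,np.ones((3,3)))
    n,l,s,ce=cv2.connectedComponentsWithStats(m)
    i=1+np.argmax(s[1:,4]);v,u=np.where(l==i)
    P=np.array([ray(C,a,b,z)[:2] for a,b in zip(u,v)]).astype(np.float32)
    (cx,cy),(w,h),a=cv2.minAreaRect(P)
    if w<h:a+=90
    a=(a+90)%180-90
    print(c,'bar',round(cx,1),round(cy,1),'size',round(w,1),round(h,1),'ang',round(a,1),'px',s[i]);return cx,cy,a
E
python3 - <<'E'
from bar import *
import pickle
for f,c in(('or','o'),('gr','g')):bar(cv2.imread(f'pics/{f}.png'),pickle.load(open(f+'.pk','rb')),c)
C=pickle.load(open('stand.pk','rb'))
for z in(12,22):
  P=np.array([ray(C,*q,z)[:2] for q in((263,133),(377,131),(377,255),(267,256))])
  print(z,P.mean(0),[np.linalg.norm(P[i]-P[i-1]).round(1) for i in range(4)],[np.degrees(np.arctan2(*(P[i]-P[j])[::-1])).round(1) for i,j in((0,3),(1,2))])
P=np.array([ray(C,120+a,60+b,12)[:2] for a,b in((160,92),(241,90),(238,180),(162,182))])
print(P.mean(0),[np.linalg.norm(P[i]-P[i-1]).round(1) for i in range(4)])
E
```

```text
o bar 434.1 272.3 size 62.7 10.6 ang 18.4 px [ 310  165   18   81 1070]
g bar 455.1 407.6 size 61.8 9.9 ang 7.7 px [ 313  166   14   80 1024]
12 [468.91025801  68.30172885] [np.float64(104.9), np.float64(92.5), np.float64(105.6), np.float64(96.3)] [np.float64(9.5), np.float64(11.6)]
22 [470.68105803  68.56750428] [np.float64(102.0), np.float64(89.9), np.float64(102.6), np.float64(93.6)] [np.float64(9.5), np.float64(11.6)]
[467.83221265  68.79318597] [np.float64(77.0), np.float64(66.5), np.float64(76.7), np.float64(65.9)]
```

```bash
python3 -m inch '[[-0.003,0.007,-0.15,0],[-0.003,0.007,-0.3,0],[-0.003,0.007,-0.45,0],[-0.003,0.007,-0.57,0],[-0.003,0.007,-0.64,0],[-0.003,0.007,-0.678,0],[-0.003,0.007,-0.678,0],[-0.003,0.007,-0.678,0]]' 50 40
python3 -m inch '[[0,0,0,0],[0,0,0,0],[0,0,0,0],[0,0,0,0],[0,0,0,0],[0,0,0,0],[0,0,0,0],[0,0,0,0]]' 0 50
python3 -c "
from bar import *
st();im,C=shot('wrist','w8.png');bar(im,C,'g')"
```

```text
time_s: 32.85
ee_pos: [455.4, 408.8, 96.0]
orientation: [0.998, 0.07, 0.001, -0.001]
ft_force: [0.2, -0.1, 0.2]
opening: 43.1
grip_force: 0.0
time_s: 33.85
ee_pos: [455.2, 408.6, 95.7]
orientation: [0.998, 0.07, 0.001, -0.0]
ft_force: [0.1, -1.1, 6.1]
opening: 8.6
grip_force: 50.0
t 33.85 tcp [455.2 408.6  95.7] yaxis deg -81.97 xaxis 8.03 open 8.6 F [ 0.1 -1.1  6.1] grip 49.96731698513031
g bar 457.5 408.8 size 67.2 9.6 ang 7.6 px [ 306  223   33  200 5891]
```

```bash
python3 -m inch '[[0,0,0.1,0],[0,0,0.25,0],[0,0,0.4,0],[0,0,0.5,0],[0,-0.1,0.5,0],[0,-0.25,0.5,0],[0.02,-0.4,0.5,0],[0.02,-0.5,0.5,0]]'
python3 - <<'E'
from h import *
import pickle
st()
C=pickle.load(open('stand.pk','rb'));im=cv2.imread('pics/stand.png')
lab=cv2.cvtColor(im,cv2.COLOR_BGR2LAB).astype(int)
for q in((300,170),(320,150),(230,150),(210,250),(300,240),(282,152),(361,152)):print(q,lab[q[1],q[0]],end=' ')
roi=im[110:275,240:400]
cv2.imwrite('pics/stz.png',cv2.resize(roi,None,fx=3.6,fy=3.6,interpolation=2))
# predicted features
def P(x,y,z,c=(468.5,68.5),a=np.radians(9.9)):
    return ((proj(C,[c[0]+x*np.cos(a)-y*np.sin(a),c[1]+x*np.sin(a)+y*np.cos(a),z])-[240,110]+.5)*3.6-.5)
big=cv2.imread('pics/stz.png')
for z,col in((12,(0,0,255)),(22,(0,255,0))):
    for w,h in((54,48.5),(38,32)):
        pts=[P(x,y,z) for x,y in((w,h),(w,-h),(-w,-h),(-w,h))]
        if w==54:cv2.polylines(big,[np.array(pts).astype(np.int32)],True,col,1)
        elif z==12:
            for p in pts:cv2.drawMarker(big,tuple(int(t) for t in p),(0,255,255),0,8)
cv2.imwrite('pics/stz.png',big)
E
```

```text
time_s: 34.9
ee_pos: [461.0, 255.6, 244.5]
orientation: [0.998, 0.069, -0.0, 0.001]
ft_force: [0.6, 0.2, -3.1]
opening: 8.9
grip_force: 49.2
t 34.9 tcp [461.  255.6 244.5] yaxis deg -82.1 xaxis 7.9 open 8.9 F [ 0.6  0.2 -3.1] grip 49.19532358646393
(300, 170) [137 130 121] (320, 150) [141 130 121] (230, 150) [211 129 129] (210, 250) [121 129 128] (300, 240) [ 66 129 123] (282, 152) [ 81 129 126] (361, 152) [ 82 129 125]
```

View pics/stz.png

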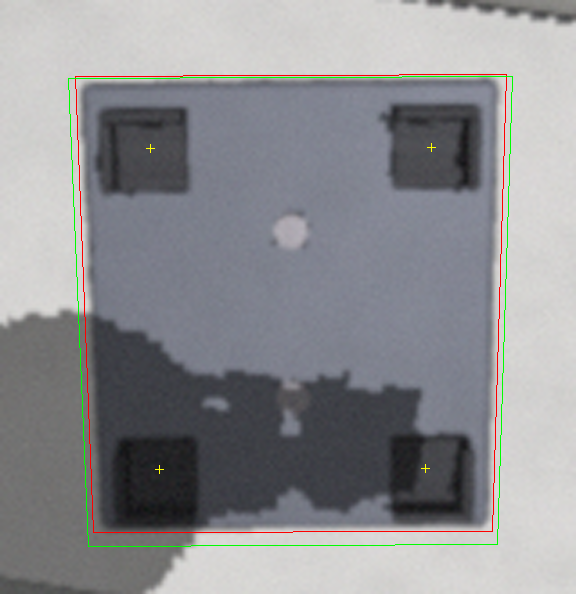

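Walls sit about 0.5 mm from the predicted pose, so the stand fit is good (seat markers at (150,148), (431,147), (159,469), (425,468) land in the seats).

```bash
python3 -m inch '[[0.01,-0.15,0,0.005],[0.02,-0.3,0,0.012],[0.02,-0.45,0,0.012],[0.02,-0.55,-0.05,0.012],[0.022,-0.625,-0.15,0.012],[0.022,-0.625,-0.25,0.012],[0.022,-0.625,-0.35,0.012],[0.022,-0.625,-0.35,0.012]]'
python3 -m inch '[[0,0,0,0],[0,0,0,0],[0,0,0,0],[0,0,0,0],[0,0,0,0],[0,0,0,0],[0,0,0,0],[0,0,0,0]]'
python3 -c "
from h import *
st()"
```

```text
time_s: 35.9
ee_pos: [466.1, 70.6, 138.3]
orientation: [0.996, 0.089, -0.002, 0.0]
ft_force: [0.9, -0.4, -2.8]
opening: 8.9
grip_force: 49.2
time_s: 36.9
ee_pos: [467.5, 70.9, 139.9]
orientation: [0.996, 0.089, -0.0, -0.0]
ft_force: [0.7, 0.7, -3.3]
opening: 9.1
grip_force: 49.2
t 36.9 tcp [467.5  70.9 139.9] yaxis deg -79.82 xaxis 10.18 open 9.1 F [ 0.7  0.7 -3.3] grip 49.19800579547882
```

```bash
python3 -m inch '[[0.002,-0.004,-0.02,0],[0.002,-0.004,-0.04,0],[0.002,-0.004,-0.055,0],[0.002,-0.004,-0.063,0],[0.002,-0.004,-0.063,0],[0.002,-0.004,-0.063,0],[0.002,-0.004,-0.063,0],[0.002,-0.004,-0.063,0]]'
python3 -c "
from h import *
st();w,_=shot('wrist');s,C=shot('scene');print(proj(C,[468,69,12]))
a=cv2.resize(s[230:310,280:380],(500,400),interpolation=2)
b=w[80:480,120:520][:, 50:350]
cv2.imwrite('pics/p9.png',np.hstack([a,b]))"
```

```text
time_s: 37.9
ee_pos: [468.2, 69.7, 121.2]
orientation: [0.996, 0.089, 0.0, -0.0]
ft_force: [-0.3, -0.3, -2.2]
opening: 8.8
grip_force: 49.2
t 37.9 tcp [468.2  69.7 121.2] yaxis deg -79.82 xaxis 10.18 open 8.8 F [-0.3 -0.3 -2.2] grip 49.22077417373657
[326.44497775 280.69687283]
```

View pics/p9.png

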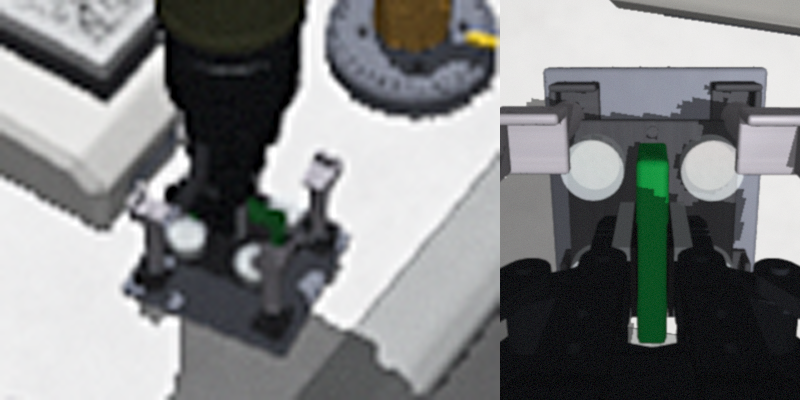

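The wrist part shows the plate (545–767) centred ≈656 while the frame is centred ≈652, so I shift about 1.2 mm towards −y and lower.

```bash
python3 -m inch '[[0,-0.004,0,0],[0,-0.004,-0.005,0],[0,-0.004,-0.01,0],[0,-0.004,-0.015,0],[0,-0.004,-0.019,0],[0,-0.004,-0.019,0],[0,-0.004,-0.019,0],[0,-0.004,-0.019,0]]'
python3 -c "
from h import *
st();print(readout.get_obs()['wrist_torque'])"
```

```text
time_s: 39.0
ee_pos: [468.1, 68.5, 115.4]
orientation: [0.996, 0.089, 0.0, -0.0]
ft_force: [0.4, -0.4, -1.6]
opening: 8.8
grip_force: 49.2
t 39.0 tcp [468.1  68.5 115.4] yaxis deg -79.82 xaxis 10.18 open 8.8 F [ 0.4 -0.4 -1.6] grip 49.220232367515564
[ 0.03917121 -0.08977047 -0.04643667]
```

```bash
python3 -m inch '[[0,0,-0.005,0],[0,0,-0.01,0],[0,0,-0.014,0],[0,0,-0.018,0],[0,0,-0.022,0],[0,0,-0.026,0],[0,0,-0.029,0],[0,0,-0.029,0]]'
python3 -c "
from h import *
st();print(readout.get_obs()['wrist_torque'])"
```

```text
time_s: 40.0
ee_pos: [468.2, 68.5, 107.6]
orientation: [0.996, 0.089, 0.0, 0.0]
ft_force: [-2.9, -0.9, 11.3]
opening: 9.2
grip_force: 51.1
t 40.0 tcp [468.2  68.5 107.6] yaxis deg -79.82 xaxis 10.18 open 9.2 F [-2.9 -0.9 11.3] grip 51.106613874435425
[-0.15152939  0.60116332  0.06436759]
```

```bash
python3 -m inch '[[0,0,0.006,0],[0,0,0.006,0],[0,0,0.006,0],[0,0,0.1,0],[0,0,0.25,0],[0,0,0.4,0],[0,0,0.55,0],[0,0,0.64,0]]' 50 50
python3 -m inch '[[-0.02,0.15,0,0],[-0.05,0.3,0,0.02],[-0.08,0.45,0,0.044],[-0.11,0.6,0,0.044],[-0.113,0.68,0,0.044],[-0.113,0.68,0,0.044],[-0.113,0.68,0,0.044],[-0.113,0.68,0,0.044]]'
python3 -c "
from bar import *
st();im,C=shot('wrist','or2.png');bar(im,C,'o')
im,C=shot('top','top10.png');bar(im,C,'g',110);bar(im,C,'o',46)"
```

```text
time_s: 41.0
ee_pos: [468.4, 68.6, 300.8]
orientation: [0.996, 0.089, 0.001, -0.0]
ft_force: [0.1, -0.0, -0.7]
opening: 42.6
grip_force: 0.0
time_s: 42.0
ee_pos: [434.6, 271.2, 298.6]
orientation: [0.988, 0.156, -0.0, 0.0]
ft_force: [-0.0, 0.5, 0.5]
opening: 43.1
grip_force: 0.0
t 42.0 tcp [434.6 271.2 298.6] yaxis deg -72.0 xaxis 18.0 open 43.1 F [-0.   0.5  0.5] grip 0.0
o bar 433.9 272.1 size 62.5 10.1 ang 18.2 px [ 314  165   14   81 1070]Traceback (most recent call last):
  File "<string>", line 4, in <module>
    im,C=shot('top','top10.png');bar(im,C,'g',110);bar(im,C,'o',46)
                                 ~~~^^^^^^^^^^^^^^
  File "bar.py", line 7, in bar
    i=1+np.argmax(s[1:,4]);v,u=np.where(l==i)
        ~~~~~~~~~^^^^^^^^^
    return _wrapfunc(a, 'argmax', axis=axis, out=out, **kwds)
    return bound(*args, **kwds)
ValueError: attempt to get argmax of an empty sequence
```

```bash
python3 -m inch '[[-0.002,0.004,-0.15,0.001],[-0.002,0.004,-0.3,0.001],[-0.002,0.004,-0.45,0.001],[-0.002,0.004,-0.57,0.001],[-0.002,0.004,-0.64,0.001],[-0.002,0.004,-0.677,0.001],[-0.002,0.004,-0.677,0.001],[-0.002,0.004,-0.677,0.001]]' 50 50
python3 -m inch '[[0,0,0,0],[0,0,0,0],[0,0,0,0],[0,0,0,0],[0,0,0,0],[0,0,0,0],[0,0,0,0],[0,0,0,0]]' 0 50
python3 -c "
from bar import *
st();im,C=shot('wrist','w11.png');bar(im,C,'o');bar(cv2.imread('pics/w8.png'),C,'g')"
```

```text
time_s: 43.1
ee_pos: [434.1, 273.9, 96.4]
orientation: [0.987, 0.159, 0.001, -0.0]
ft_force: [-0.1, -0.2, -0.1]
opening: 42.7
grip_force: 0.0
time_s: 44.1
ee_pos: [434.0, 274.0, 96.2]
orientation: [0.987, 0.159, 0.001, -0.0]
ft_force: [0.9, 0.4, 6.3]
opening: 8.9
grip_force: 49.9
t 44.1 tcp [434.  274.   96.2] yaxis deg -71.71 xaxis 18.29 open 8.9 F [0.9 0.4 6.3] grip 49.886884689331055
o bar 435.8 274.6 size 67.1 9.8 ang 18.5 px [ 305  224   34  199 5982]
g bar 435.9 274.7 size 67.5 9.6 ang 17.9 px [ 306  223   33  200 5891]
```

```bash
python3 -m inch '[[0,0,0.1,0],[0,0,0.25,0],[0,0,0.42,0],[0.02,-0.1,0.42,0],[0.05,-0.25,0.42,-0.02],[0.08,-0.4,0.42,-0.045],[0.114,-0.55,0.42,-0.045],[0.114,-0.685,0.42,-0.045]]'
python3 -m inch '[[0,0,0,0],[0,0,0,0],[0,0,0,0],[0,0,-0.05,0],[0,0,-0.1,0],[0,0,-0.12,0],[0,0,-0.12,0],[0,0,-0.12,0]]'
python3 -c "
from bar import *
st();shot('wrist','w12.png')"
```

```text
time_s: 45.15
ee_pos: [467.9, 66.3, 221.2]
orientation: [0.996, 0.088, -0.0, 0.0]
ft_force: [-0.1, 0.1, -2.8]
opening: 9.0
grip_force: 49.3
time_s: 46.15
ee_pos: [468.0, 68.6, 186.0]
orientation: [0.996, 0.089, 0.0, -0.0]
ft_force: [1.1, -0.1, -3.6]
opening: 9.2
grip_force: 49.3
t 46.15 tcp [468.   68.6 186. ] yaxis deg -79.79 xaxis 10.21 open 9.2 F [ 1.1 -0.1 -3.6] grip 49.34159338474274
```

```bash
python3 -m inch '[[0,0,-0.015,0],[0,0,-0.03,0],[0,0,-0.045,0],[0,0,-0.055,0],[0,0,-0.062,0],[0,0,-0.067,0],[0,0,-0.067,0],[0,0,-0.067,0]]'
python3 -m inch '[[0,0,-0.004,0],[0,0,-0.008,0],[0,0,-0.012,0],[0,0,-0.016,0],[0,0,-0.02,0],[0,0,-0.022,0],[0,0,-0.022,0],[0,0,-0.022,0]]'
python3 -c "
from bar import *
st();print(readout.get_obs()['wrist_torque'])"
```

```text
time_s: 47.2
ee_pos: [467.8, 68.2, 165.5]
orientation: [0.996, 0.089, 0.0, -0.0]
ft_force: [0.0, 0.2, -3.1]
opening: 8.6
grip_force: 49.4
time_s: 48.2
ee_pos: [468.0, 68.2, 159.7]
orientation: [0.996, 0.089, 0.001, 0.0]
ft_force: [-2.3, -0.5, 9.8]
opening: 9.0
grip_force: 51.0
t 48.2 tcp [468.   68.2 159.7] yaxis deg -79.82 xaxis 10.18 open 9.0 F [-2.3 -0.5  9.8] grip 51.04911983013153
[-0.12074384  0.61682194  0.01409698]
```

```bash
python3 -m inch '[[0,0,0.006,0],[0,0,0.006,0],[0,0,0.006,0],[0,0,0.1,0],[0,0,0.25,0],[0,0,0.4,0],[0,0,0.45,0],[0,-0.1,0.45,0]]' 50 50
python3 -m inch '[[0,-0.2,0,0],[0,-0.4,0,0],[-0.03,-0.6,0,0],[-0.06,-0.8,0,0],[-0.08,-0.95,0,0],[-0.08,-1,0,0],[-0.08,-1,0,0],[-0.08,-1,0,0]]' 0 30
python3 -m inch '[[0,-0.1,0,0],[0,-0.12,0,0],[0,-0.12,0,0],[0,-0.12,0,0],[0,-0.12,0,0],[0,-0.12,0,0],[0,-0.12,0,0],[0,-0.12,0,0]]'
python3 -c "
from h import *
st();w,_=shot('wrist','w13.png');s,_=shot('scene','sc13.png')
a=cv2.resize(s[175:320,270:400],(390,435),interpolation=2);b=w[0:435,80:480]
cv2.imwrite('pics/c13.png',np.hstack([a,b]))"
```

```text
time_s: 49.2
ee_pos: [468.4, 40.0, 295.4]
orientation: [0.996, 0.091, 0.002, -0.001]
ft_force: [-0.4, -0.4, -0.8]
opening: 42.4
grip_force: 0.0
time_s: 50.2
ee_pos: [444.3, -259.9, 293.7]
orientation: [0.996, 0.09, 0.0, -0.001]
ft_force: [-0.5, 0.1, 0.3]
opening: -0.3
grip_force: 0.0
time_s: 51.2
ee_pos: [443.8, -297.8, 293.9]
orientation: [0.996, 0.089, 0.0, -0.0]
ft_force: [-0.4, 0.3, -0.2]
opening: -0.1
grip_force: 0.0
t 51.2 tcp [ 443.8 -297.8  293.9] yaxis deg -79.82 xaxis 10.18 open -0.1 F [-0.4  0.3 -0.2] grip 0.0
```

View pics/c13.png

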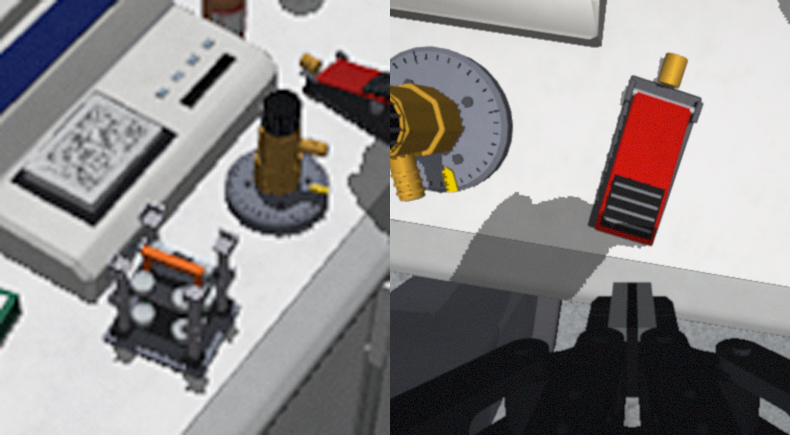

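The composite shows the stacked orange frame on the stand, the elbow outlet over the mark, and the treadle pad at ≈(324,205) in the wrist picture.

```bash
python3 - <<'E'
from h import *
C=cam('scene')
f=lambda X:((proj(C,X)-[270,175])*3).round()
for n,X in(('bar110',[468,68.5,110]),('bar58',[468,68.5,58])):print(n,f(X))
a=np.radians(10.2)
for sx in(-38,38):
  for sy in(-32,32):
    x=468+sx*np.cos(a)-sy*np.sin(a);y=68.5+sx*np.sin(a)+sy*np.cos(a);print(sx,sy,[f([x,y,z]).tolist() for z in(12,64,126)])
s=cv2.imread('pics/sc13.png')
out=np.vstack([cv2.resize(s[220:320,280:380],(400,400),interpolation=2)])
C=cam('wrist')
for z in(38,44,50):print(z,ray(C,80+244+2,207,z))
h=ray(C,80+665,95,12)
a=ray(C,80+632,140,40);b=ray(C,80+628,222,40)
E
```

```text
bar110 [168. 257.]
bar58 [169. 289.]
-38 -32 [[218.0, 307.0], [219.0, 275.0], [219.0, 236.0]]
-38 32 [[190.0, 355.0], [190.0, 324.0], [190.0, 285.0]]
38 -32 [[150.0, 280.0], [149.0, 249.0], [147.0, 209.0]]
38 32 [[121.0, 327.0], [119.0, 296.0], [116.0, 257.0]]
38 [ 442.55962531 -301.22357191   38.        ]
44 [ 443.76296786 -300.95625018   44.        ]
50 [ 444.96631042 -300.68892844   50.        ]
```

```bash
python3 - <<'E'
from h import *
C=cam('wrist')
im=cv2.imread('pics/w13.png');hsv=cv2.cvtColor(im,cv2.COLOR_BGR2HSV)
y=((hsv[:,:,0]>27)&(hsv[:,:,0]<33)&(hsv[:,:,1]>220)&(hsv[:,:,2]>150));y[:160]=0;y[200:]=0;y[:,155:]=0;y[:,:125]=0
v,u=np.where(y);m=ray(C,u.mean(),v.mean(),20);print('mark px',u.mean(),v.mean(),m)
for A in([479.5,-134.5],[480,-136.5]):
  d=m[:2]-A;print(np.degrees(np.arctan2(d[1],d[0])))
  for a in(-170,-166,-162,-158,-154):
    r=np.radians(a);print(a,(proj(C,[A[0]+50*np.cos(r),A[1]+50*np.sin(r),84])+[310,0]).round(),end=' ')
  print((proj(C,[*A,84])+[310,0]).round())
E
python3 -m inch '[[0,-0.01,-0.15,0],[0,-0.01,-0.3,0],[0,-0.01,-0.42,0],[0,-0.01,-0.5,0],[0,-0.01,-0.53,0],[0,-0.01,-0.53,0],[0,-0.01,-0.53,0],[0,-0.01,-0.53,0]]'
```

```text
mark px nan nan [nan nan nan]
nan
-170 [399. 198.] -166 [404. 197.] -162 [409. 197.] -158 [414. 196.] -154 [419. 195.] [388. 120.]
nan
-170 [402. 197.] -166 [407. 197.] -162 [412. 197.] -158 [417. 196.] -154 [422. 195.] [391. 119.]
time_s: 52.3
ee_pos: [444.2, -301.1, 135.8]
orientation: [0.996, 0.089, 0.001, 0.001]
ft_force: [0.4, -0.6, 0.1]
opening: -0.1
grip_force: 0.0<stdin>:5: RuntimeWarning: Mean of empty slice.
  ret = ret.dtype.type(ret / rcount)
```

```bash
python3 - <<'E'
from h import *
# pose of w13 shot
o=readout.get_obs();o=dict(o);o['ee_pos']=np.array([443.8,-297.8,293.9]);o['orientation']=Ro.from_euler('ZX',[10.18,180],degrees=True).as_quat()
C=cam('wrist',o)
im=cv2.imread('pics/w13.png');hsv=cv2.cvtColor(im,cv2.COLOR_BGR2HSV)
print('px',hsv[181,139],hsv[180,100])
y=cv2.inRange(hsv,(24,200,150),(34,255,255));y[:160]=0;y[200:]=0;y[:,155:]=0;y[:,:125]=0
v,u=np.where(y>0);m=ray(C,u.mean(),v.mean(),20);print('mark',u.mean(),v.mean(),m,u.min(),u.max(),v.min(),v.max())
b=cv2.inRange(hsv,(8,120,40),(35,255,255));b[:,115:]=0
for r in range(160,206,4):
  uu=np.where(b[r])[0];print(r,(uu.min(),uu.max()) if len(uu) else None,end=' ')
print()
for A in([479.5,-134.5],[478.5,-135.5]):
  d=m[:2]-A;print(np.degrees(np.arctan2(d[1],d[0])),np.hypot(*d))
  for a in(-170,-166,-162,-158,-154):
    r=np.radians(a);n=np.array([-np.sin(r),np.cos(r)])*8
    print(a,[proj(C,[*(A+np.array([np.cos(r),np.sin(r)])*R+s*n),84]).round(1).tolist() for R in(35,47) for s in(-1,1)])
E
```

```text
px [ 27 255 234] [ 20 193 176]
mark 139.59907834101384 179.89400921658986 [ 434.3332175  -150.13371086   20.        ] 132 147 168 191
160 (np.int64(78), np.int64(104)) 164 (np.int64(79), np.int64(105)) 168 (np.int64(81), np.int64(106)) 172 (np.int64(82), np.int64(108)) 176 (np.int64(81), np.int64(108)) 180 (np.int64(84), np.int64(111)) 184 (np.int64(84), np.int64(110)) 188 (np.int64(87), np.int64(114)) 192 (np.int64(88), np.int64(112)) 196 (np.int64(89), np.int64(111)) 200 (np.int64(91), np.int64(97)) 204 None 
-160.90757807491804 47.79593243090661
-170 [[73.3, 174.9], [97.8, 175.0], [76.0, 193.1], [100.2, 193.2]]
-166 [[77.2, 175.7], [101.4, 174.0], [81.1, 193.8], [105.0, 192.2]]
-162 [[81.1, 176.1], [104.8, 172.8], [86.2, 194.1], [109.7, 190.8]]
-158 [[84.9, 176.3], [108.2, 171.3], [91.2, 194.1], [114.2, 189.2]]
-154 [[88.7, 176.3], [111.4, 169.6], [96.2, 193.7], [118.6, 187.2]]
-161.6684983516431 46.52795041920193
-170 [[74.8, 176.7], [99.3, 176.8], [77.5, 194.8], [101.7, 194.9]]
-166 [[78.7, 177.4], [102.8, 175.8], [82.6, 195.5], [106.5, 193.9]]
-162 [[82.6, 177.9], [106.3, 174.6], [87.7, 195.8], [111.1, 192.6]]
-158 [[86.4, 178.1], [109.6, 173.1], [92.7, 195.8], [115.7, 190.9]]
-154 [[90.2, 178.0], [112.8, 171.4], [97.6, 195.5], [120.0, 188.9]]
```

Outlet and mark both sit at about −161°, so the elbow is right. Now the treadle.

```bash
python3 -m inch '[[0,0,-0.01,0],[0,0,-0.02,0],[0,0,-0.03,0],[0,0,-0.04,0],[-0.002,0,-0.05,0],[-0.004,0,-0.06,0],[-0.004,0,-0.06,0],[-0.004,0,-0.06,0]]'
python3 -m inch '[[-0.001,0,-0.005,0],[-0.002,0,-0.01,0],[-0.003,0,-0.015,0],[-0.004,0,-0.02,0],[-0.004,0,-0.025,0],[-0.004,0,-0.03,0],[-0.004,0,-0.03,0],[-0.004,0,-0.03,0]]'
```

```text
time_s: 53.3
ee_pos: [442.2, -300.7, 116.8]
orientation: [0.996, 0.089, -0.0, -0.0]
ft_force: [-1.4, 0.4, 5.6]
opening: -0.1
grip_force: 2.5
time_s: 54.3
ee_pos: [440.6, -300.6, 107.8]
orientation: [0.996, 0.089, -0.001, -0.0]
ft_force: [-4.2, 0.9, 6.4]
opening: -0.0
grip_force: 3.3
```

```bash
python3 -m inch '[[-0.002,0,-0.005,0],[-0.004,0,-0.01,0],[-0.006,0,-0.015,0],[-0.008,0,-0.02,0],[-0.008,0,-0.025,0],[-0.008,0,-0.027,0],[-0.008,0,-0.027,0],[-0.008,0,-0.027,0]]'
```

```text
time_s: 55.3
ee_pos: [439.7, -300.5, 103.5]
orientation: [0.996, 0.089, 0.001, 0.001]
ft_force: [-8.2, 7.3, 45.5]
opening: 0.4
grip_force: 22.6
```

```bash
for i in 1; do python3 -m inch '[[0,0,0.008,0],[0,0,0.008,0],[0,0,0.008,0],[0,0,0.008,0],[0,0,0.008,0],[0,0,0.008,0],[0,0,0.008,0],[0,0,0.008,0]]';done
for i in 1 2; do python3 -m inch '[[0,0,0,0],[0,0,0,0],[0,0,0,0],[0,0,0,0],[0,0,0,0],[0,0,0,0],[0,0,0,0],[0,0,0,0]]';done
```

```text
time_s: 56.3
ee_pos: [439.8, -300.5, 104.2]
orientation: [0.996, 0.089, 0.001, 0.001]
ft_force: [-4.3, 5.1, 26.2]
opening: 0.1
grip_force: 13.0
time_s: 57.3
ee_pos: [439.8, -300.5, 104.2]
orientation: [0.996, 0.089, 0.001, 0.001]
ft_force: [-4.2, 4.2, 26.4]
opening: -0.1
grip_force: 13.0
time_s: 58.3
ee_pos: [439.8, -300.5, 104.2]
orientation: [0.996, 0.089, 0.001, 0.001]
ft_force: [-3.5, 3.8, 25.9]
opening: 0.2
grip_force: 13.0
```

```bash
python3 -m inch '[[0,0,0.02,0],[0.01,0,0.05,0],[0.01,0,0.08,0],[0.01,0,0.12,0],[0.01,0,0.2,0],[0.01,0,0.35,0],[0.01,0,0.5,0],[0.01,0,0.6,0]]'
python3 -m inch '[[0,0,0,0],[0,-0.1,0,0],[0,-0.2,0,0],[0,-0.3,0,0],[0,-0.3,0,0],[0,-0.3,0,0],[0,-0.3,0,0],[0,-0.3,0,0]]'
python3 -c "
from h import *
st();t,_=shot('top','topf.png');s,_=shot('scene','scf.png')
a=cv2.resize(s[160:320,260:430],(510,480),interpolation=2);b=cv2.resize(t[215:300,250:440],(285*2,255),interpolation=2)[:,:]
a=cv2.resize(a,(340,320));cv2.imwrite('pics/final.png',np.vstack([np.hstack([a,np.zeros((320,230,3),np.uint8)]),b]))"
```

```text
time_s: 59.3
ee_pos: [441.6, -300.9, 284.3]
orientation: [0.996, 0.089, 0.0, 0.0]
ft_force: [1.0, -0.2, 0.3]
opening: 0.1
grip_force: 0.0
time_s: 60.3
ee_pos: [442.2, -390.0, 282.2]
orientation: [0.996, 0.089, 0.0, -0.0]
ft_force: [0.9, 0.4, 1.4]
opening: -0.2
grip_force: 0.0
t 60.3 tcp [ 442.2 -390.   282.2] yaxis deg -79.75 xaxis 10.25 open -0.2 F [0.9 0.4 1.4] grip 0.0
```

View pics/final.png

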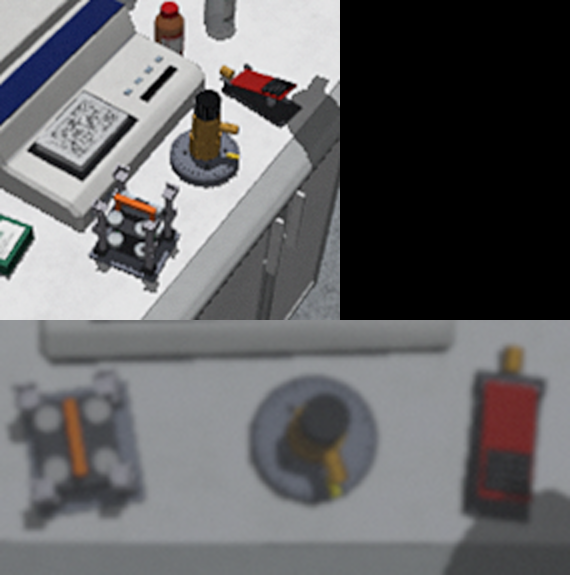

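The final picture shows the stack on the stand, the elbow outlet over the mark at (335,490), and the treadle up again.

```bash
python3 -c "
from bench import ctrl
print(ctrl.sign_off())"
```

```text
the job is handed in; nothing more can be done
None
```

I handed the job in at about 60 s: the green and orange frames (the only two present) are stacked fully home on the stand. The elbow is screwed down past the red band with its outlet over the yellow mark, and the treadle was then pressed to its stop for about 3 s and let up. The hand-in gave no verdict, so this rests on my camera and force checks.

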